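# Load the cheese press with its ring weights

### The job

Load the small cheese press: thread both loose steel ring weights onto the upright rod of its follower, the wide ring first, down onto the follower's hub, then the narrow ring on top of it. Lower each ring all the way down before letting go of it (do not drop it down the rod), leave both lying flat, and do not disturb the other things on the table.

Things in the scene. Friction and masses are not known exactly. Their poses are not given: they have to be found in the camera images.
- seat (a point): centre of the top of the press's hub, on the rod's axis, 106 mm above the table; z up. The hub is round, 40 mm across, and starts empty. The upright steel rod, 14 mm in diameter with a tapered tip, rises from it 80 mm above this point (tip 186 mm above the table).
- press: the small cheese press, fixed to the table, in a different place each time; origin at the table, under the rod. A 130 x 130 x 10 mm steel base, on it a perforated plastic cheese mould (105 mm across, rim 90 mm above the table), in it a white plastic follower disc (86 mm across, top 92 mm above the table) with the hub and rod on it.
- wide_centre (a point): centre (in the hole, half-way up) of the wide loose steel ring weight: outer diameter 58 mm, hole 22 mm, 30 mm high, about 0.45 kg; it lies flat on the table, z along its hole. To the left of the press, near or far. When seated on the hub its centre is 15 mm above the hub's top.
- narrow_centre (a point): centre (in the hole, half-way up) of the narrow loose steel ring weight: outer diameter 42 mm, hole 22 mm, 26 mm high, about 0.2 kg; it lies flat on the table to the left of the press, near or far, in the place the wide one does not have; z along its hole. When seated on the wide ring its centre is 43 mm above the hub's top.
- wide_ring: the same wide ring, origin at the centre of its underside
- narrow_ring: the same narrow ring, origin at the centre of its underside
- timer: bystander, to be left alone: round kitchen timer, green dial on a white base, 71 mm across, 38 mm high, loose; origin at the centre of its underside
- label_roll: bystander, to be left alone: roll of white labels lying flat, 93 mm across, 40 mm high, loose; origin at the centre of its underside
- check_weight: bystander, to be left alone: the larger of two small knobbed metal check weights standing near each other, 30 mm across, 36 mm high, loose; origin at the centre of its underside

How it is judged:
By the outcome, as a careful person would: the job done as asked, in the order asked, and still so for the second after the job is handed in, with the robot touching nothing.
It also fails if it takes over 69 s, if anything falls off the work surface, if the arm or the gripper's body presses on something with over 40 N, if the wrist force passes 120 N, or if a joint passes its speed limit or range.

### The arm

A 6-joint arm with a two-finger parallel gripper is mounted at the origin on the work surface; the furniture and walls round the work are solid. World frame = base frame: x ahead of the robot, y to its left, z up, the work surface at z = 0. Lengths are in m, angles in rad, forces in N, time in s.
With the tool pointing down it reaches from about 0.35 to 0.85 m from the base axis. Payload 8.1 kg.
Tool frame: the origin (TCP) lies between the finger pads; the fingertips stand 11 mm ahead of it and the grasp point (between the pads) lies 8 mm behind it (robot.tips_ahead is the distance from the TCP to the fingertips, in m); z points along the fingers, y is the line along which they close (so a half turn about z gives the same grasp; the last joint's range is limited). The gripper opens to 93 mm and grips with 3 to 60 N. Pads are 15 mm wide; open, the fingers measure 128 mm over their backs; the gripper's body (75 mm by 188 mm) begins 65 mm behind the grasp point.
Start: joints at [-0.085, 0.13, 1.488, -0, 1.523, -0.085], TCP at [0.6, 0, 0.19] pointing down, gripper open.
Joint ranges: [-2.96, 2.96], [-0.89, 2.26], [0.02, 2.5], [-1.34, 4.48], [0, 2.73], [-2.66, 2.66]. Speed limits (rad/s): [2.39, 2.39, 2.79, 3.14, 3.14, 3.14].

### API

Orientations are given as a rotation vector (axis times angle).
In Python, from plant import robot gives the robot as it stands. The module is installed in compiled form; this text tells all that it offers.
- The arm moves only by the tool move_arm, never from a script. Its argument "deltas" is one flat list of numbers, 7 for each row, row after row: the shift along the tool's x, y, z in m, then the turn, a rotation vector about the tool's x, y, z in rad, then the opening, from 0 (shut) to 1 (fully open). A call has 1 to 12 rows; each row is the pose to reach, as a shift and turn from the pose commanded when the call began, along the tool's axes at that moment; what a row does not reach only later rows make up. A row lasts 1/8 s, in which the tool goes at most 62.5 mm and 10.7 degrees, less where a joint would pass 70% of its speed; a pose out of reach is approached as far as the arm can. A call with a gripper value outside its range is refused whole. The fingers move at their own pace and stop on an object; "squeeze" is the grip in N (left out, the last holds). Time passes only in rows, so rows that repeat a pose let the fingers close. It gives the time, the measured TCP pose, the force, the opening and the grip force at its end, in the units of the state.
- robot.read_state(): the state, without advancing time (a new reading comes with each control period).
- robot.read_camera(name): name is "scene" or "side" or "wrist"; returns (picture, depth): 420x560x3 uint8, red, green, blue; 420x560 float32, m along the optical axis (not along the pixel's ray), 0 where there is no reading.
- robot.camera_model(name): a dict with "K" (3x3 intrinsics, pixels), "R" (3x3) and "t" (3): a world point X has camera coordinates R X + t; the wrist camera has in their place "tool_from_camera" (4x4, takes a point from camera to tool coordinates, whose origin is the TCP and whose axes are the flange's). Camera axes: x right, y down, z forward; pixel columns grow to the right and rows downward; lengths in m; the calibration is good to about 2 mm. The wrist camera is an equidistant fisheye: a pixel r from the principal point sees the ray r / f radians off the axis. A picture is of the moment at which its call begins: read the wrist's pose just before it. camera_model takes no time and is no camera call.
- robot.close_job(): hands the job in; it is judged then, once.
Trained networks look in the newest picture that a camera, given by its name, has taken for a name from the list of things; names that differ only in an ending like _2 or _b are one class to them, and where a whole thing is asked for, a point or a joint stands for the part that bears it (a point fixed in the world has none). Each returns a list of dicts, best first, with "confidence" (0 to 1); they miss things now and then, are a little off and sometimes report something else, mostly with a low value. They report only what shows in the picture. A call takes as long as a camera call.
- robot.recognise(camera, label): "uv" ([column, row] in pixels, amid what is visible of it).
The state is a dict: "t": time; "q": joint angles; "dq": joint speeds; "joint_torque": joint torques, N m; "tool_pos": TCP position; "orientation": TCP orientation; "force": force on the tool from outside, world axes, zero at the start; "wrist_torque": the same for the moment, N m; "opening": finger opening in m; "gripper_force": force on a finger pad.
Only numpy, scipy, OpenCV 4.12 (cv2) and the standard library are available. Lean on these libraries where they do the work, as an engineer would, in place of code of your own. Each camera call takes 0.05 s, during which the arm holds its last target. There are 200 camera calls.

## Working session

There is one attempt and no reset: what is moved stays moved. The work goes in short steps, Python scripts to look and compute and a tool call to move; the robot and the scene stay as the last step left them, time stands still between calls to the robot, and variables do not carry over. Pictures are saved under pics/ and viewed, at most 10 in all, crops included, and the job is handed in when it is done.

Besides the shell and the picture viewer there is one more tool, called as name(argument=value, ...) on one line, values as JSON. move_arm: Moves the arm, as the interface text tells. Its arguments: {"type":"object","properties":{"deltas":{"type":"array","items":{"type":"number"}},"squeeze":{"type":"number"}},"required":["deltas"]}

```bash
mkdir -p pics
cat > h.py <<'E'
import numpy as np, cv2
from scipy.spatial.transform import Rotation as Ro
from plant import robot
def cloud(name):
    img,d=robot.read_camera(name); m=robot.camera_model(name)
    v,u=np.mgrid[:420,:560]; K=m["K"]
    P=np.stack([(u-K[0,2])/K[0,0]*d,(v-K[1,2])/K[1,1]*d,d],-1)
    W=(P-m["t"])@m["R"]; W[d==0]=np.nan
    return img,W
def save(n,img): cv2.imwrite("pics/"+n,cv2.cvtColor(img,cv2.COLOR_RGB2BGR))
E
python3 - <<'E'
from h import *
s=robot.read_state();print(s["t"],s["tool_pos"],s["orientation"],s["opening"],robot.tips_ahead)
ims=[]
for c in("scene","side"):
    img,W=cloud(c);ims.append(img);np.save(c+".npy",W)
    for l in("seat","press","wide_centre","narrow_centre","timer","label_roll","check_weight"):
        for r in robot.recognise(c,l)[:2]:
            u,v=np.round(r["uv"]).astype(int);print(c,l,round(r["confidence"],2),(u,v),np.round(W[v,u],3))
save("s1.png",ims[0]);save("s2.png",ims[1])
E
```

```text
0.0 [5.99407880e-01 7.71277601e-05 1.88894801e-01] [-2.22050360e+00 -2.22043101e+00  1.81048105e-03] 0.09315642264352282 0.011
scene seat 0.68 (np.int64(349), np.int64(160)) [ 0.439 -0.292  0.071]
scene seat 0.33 (np.int64(257), np.int64(214)) [ 0.565 -0.011  0.028]
scene press 0.9 (np.int64(350), np.int64(163)) [ 0.435 -0.29   0.064]
scene wide_centre 0.89 (np.int64(250), np.int64(214)) [ 0.579 -0.001  0.03 ]
scene narrow_centre 0.77 (np.int64(201), np.int64(277)) [0.556 0.232 0.023]
scene narrow_centre 0.63 (np.int64(351), np.int64(164)) [ 0.433 -0.294  0.059]
scene timer 0.87 (np.int64(248), np.int64(334)) [0.375 0.318 0.036]
scene label_roll 0.94 (np.int64(292), np.int64(275)) [0.391 0.117 0.009]
scene label_roll 0.26 (np.int64(271), np.int64(192)) [ 0.583 -0.11   0.028]
scene check_weight 0.45 (np.int64(271), np.int64(195)) [ 0.578 -0.102  0.025]
side seat 0.68 (np.int64(322), np.int64(353)) [ 0.433 -0.372  0.089]
side press 0.7 (np.int64(325), np.int64(349)) [ 0.44  -0.367  0.09 ]
side wide_centre 0.78 (np.int64(324), np.int64(221)) [ 0.579 -0.035  0.029]
side timer 0.91 (np.int64(210), np.int64(159)) [0.374 0.277 0.031]
side label_roll 0.97 (np.int64(225), np.int64(193)) [0.382 0.11  0.04 ]
side check_weight 0.67 (np.int64(339), np.int64(249)) [ 0.578 -0.122  0.024]
```

View pics/s1.png

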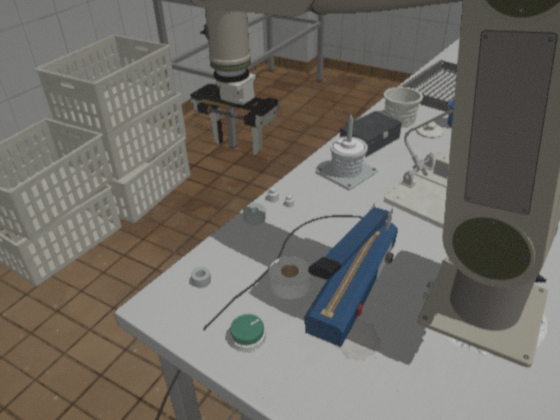

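View pics/s2.png

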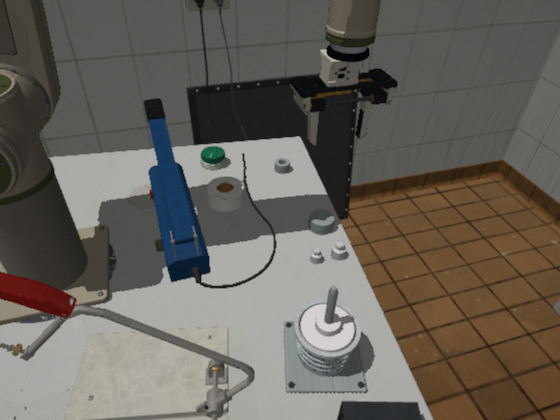

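The scene picture shows the press at (349,160), with a black box behind it. The wide ring is at (253,214) next to two check weights at (271,195) and (290,200). The narrow ring is at (201,277). The side view agrees: rod tip (333,290), wide ring (322,221), narrow ring (282,165).

Run:
```python
from h import *
from scipy.optimize import least_squares
def circ(p,r):
    f=lambda c:np.hypot(*(p-c).T)-r
    return least_squares(f,p.mean(0),loss="soft_l1",f_scale=.002).x
for c in("scene","side"):
    W=np.load(c+".npy").reshape(-1,3);W=W[~np.isnan(W[:,0])]
    def sel(x,y,r,z0,z1):
        return W[(np.hypot(W[:,0]-x,W[:,1]-y)<r)&(W[:,2]>z0)&(W[:,2]<z1)]
    rod=sel(.44,-.33,.09,.125,.2); print(c,"rod",len(rod),np.round(np.median(rod,0),4),np.round(rod.max(0),3),np.round(rod.min(0),3))
    hi=sel(.44,-.33,.3,.06,.6); print("box etc",len(hi))
    for n,x,y,z in(("wide",.57,-.02,.03),("narrow",.55,.22,.026)):
        p=sel(x,y,.055,z-.006,z+.007);q=p[:,:2]
        lo,h=q.min(0),q.max(0);print(n,len(p),np.round((lo+h)/2,4),np.round(h-lo,4),np.round(np.median(p[:,2]),4))
    for n,x,y,z in(("cw",.578,-.12,.02),):
        p=sel(x,y,.06,.012,.045);print(n,len(p),np.round(p.min(0),3),np.round(p.max(0),3))
    W2=np.load(c+".npy")
    b=W[(W[:,0]>.25)&(W[:,0]<.75)&(W[:,1]<-.4)&(W[:,1]>-.6)&(W[:,2]>.03)&(W[:,2]<.4)]; print("near box",len(b),np.round(b.min(0),3),np.round(b.max(0),3))
```

```text
scene rod 104 [ 0.4572 -0.3252  0.1555] [ 0.467 -0.318  0.187] [ 0.451 -0.334  0.125]
box etc 1817
wide 251 [ 0.5796 -0.0192] [0.0573 0.0591] 0.0296
narrow 187 [0.5612 0.2272] [0.0406 0.043 ] 0.0254
cw 174 [ 0.519 -0.128  0.012] [ 0.596 -0.099  0.039]
near box 1230 [ 0.25 -0.6   0.03] [ 0.548 -0.403  0.066]
side rod 259 [ 0.4565 -0.3343  0.1602] [ 0.465 -0.327  0.187] [ 0.452 -0.337  0.126]
box etc 6210
wide 330 [ 0.5796 -0.0206] [0.0566 0.0571] 0.0289
narrow 105 [0.5624 0.2255] [0.039  0.0447] 0.0244
cw 285 [ 0.518 -0.132  0.012] [ 0.596 -0.105  0.038]
near box 1513 [ 0.259 -0.489  0.031] [ 0.546 -0.4    0.062]
```

move_arm(deltas=[-0.01,-0.01,0.035,0,0,0,1,-0.02,-0.02,0.07,0,0,0,1,-0.02,-0.02,0.07,0,0,0,1,-0.02,-0.02,0.07,0,0,0,1], squeeze=30)

```text
t: 1.3
tool_pos: [0.581, -0.0198, 0.1215]
orientation: [2.221, 2.22, 0.002]
force: [0.3, -0.2, 0.5]
opening: 0.0931
gripper_force: 0.0
```

```bash
cat >> h.py <<'E'
def wcloud():
    s=robot.read_state();img,d=robot.read_camera("wrist");m=robot.camera_model("wrist");K=m["K"]
    v,u=np.mgrid[:420,:560];a=(u-K[0,2])/K[0,0];b=(v-K[1,2])/K[1,1];r=np.hypot(a,b)+1e-9
    k=np.tan(np.minimum(r,1.5))/r
    P=np.stack([a*k*d,b*k*d,d],-1);T=np.array(m["tool_from_camera"])
    P=P@T[:3,:3].T+T[:3,3]
    W=P@Ro.from_rotvec(s["orientation"]).as_matrix().T+s["tool_pos"];W[(d==0)|(r>1.4)]=np.nan
    return img,W,s
E
python3 - <<'E'
from h import *
img,W,s=wcloud();save("w1.png",img);np.save("w1.npy",W)
print(s["t"],np.round(s["tool_pos"],4),np.round(robot.camera_model("wrist")["tool_from_camera"],3))
r=robot.recognise("wrist","wide_centre")
for x in r[:2]: u,v=np.round(x["uv"]).astype(int);print(x,W[v,u])
F=W.reshape(-1,3);p=F[(np.hypot(F[:,0]-.58,F[:,1]+.02)<.06)&(F[:,2]>.022)&(F[:,2]<.036)]
print(len(p),(p.min(0)+p.max(0))/2,np.ptp(p,0),np.median(p,0))
E
```

```text
1.3 [ 0.581  -0.0198  0.1215] [[ 0.001 -0.955 -0.297  0.083]
 [ 1.     0.001  0.     0.001]
 [ 0.    -0.297  0.955 -0.195]
 [ 0.     0.     0.     1.   ]]
{'uv': [278.1, 211.1], 'confidence': 0.85} [ 0.57823046 -0.03072175  0.00639478]
2626 [ 0.58037146 -0.0194909   0.02749553] [0.05769318 0.05741794 0.01089517] [ 0.58031644 -0.01792456  0.03044115]
```

View pics/w1.png

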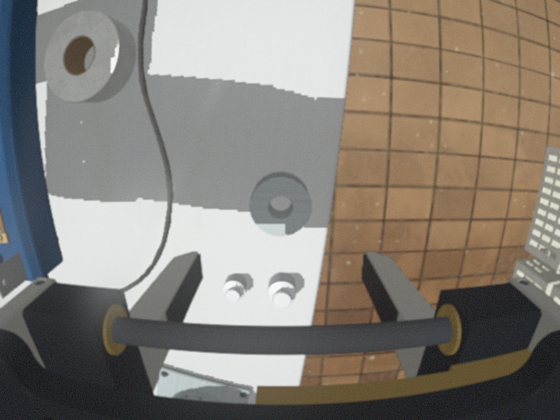

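The wide ring (280,205) lies centred between the open fingers, and the check weights (235,288) and (282,290) are clear of them. The wrist fit agrees with the fixed cameras to 1 mm, so I'll descend and grip.

move_arm(deltas=[0,0,0.03,0,0,0,1,0,0,0.06,0,0,0,1,0,0,0.085,0,0,0,1,0,0,0.1,0,0,0,1,0,0,0.104,0,0,0,1,0,0,0.104,0,0,0,1,0,0,0.104,0,0,0,0.5,0,0,0.104,0,0,0,0.5,0,0,0.104,0,0,0,0.5,0,0,0.104,0,0,0,0.5,0,0,0.104,0,0,0,0.5,0,0,0.104,0,0,0,0.5], squeeze=30)

```text
t: 2.9
tool_pos: [0.5799, -0.02, 0.0159]
orientation: [-2.221, -2.221, 0.0]
force: [0.0, 0.2, -0.2]
opening: 0.047
gripper_force: 0.0
```

Opening is 47 mm with no grip force, so the 58 mm ring isn't held. I'll look.

Run:
```python
from h import *
img,W,s=wcloud();print(s["t"],s["opening"],s["gripper_force"],np.round(s["tool_pos"],4))
a,_=cloud("side");b,_=cloud("scene")
c=cv2.resize(a[150:270,250:400],None,fx=2.6,fy=2.6);d=cv2.resize(b[150:270,180:330],None,fx=2.6,fy=2.6)
save("w2.png",np.vstack([np.hstack([c,d])[:, :780],cv2.resize(img,(373,280))[:, :].repeat(1,0) if 0 else np.pad(cv2.resize(img,(373,280)),((0,0),(0,407),(0,0)))]))
```

```text
2.9 0.04701729423971089 0.0 [ 0.5799 -0.02    0.0159]
```

View pics/w2.png

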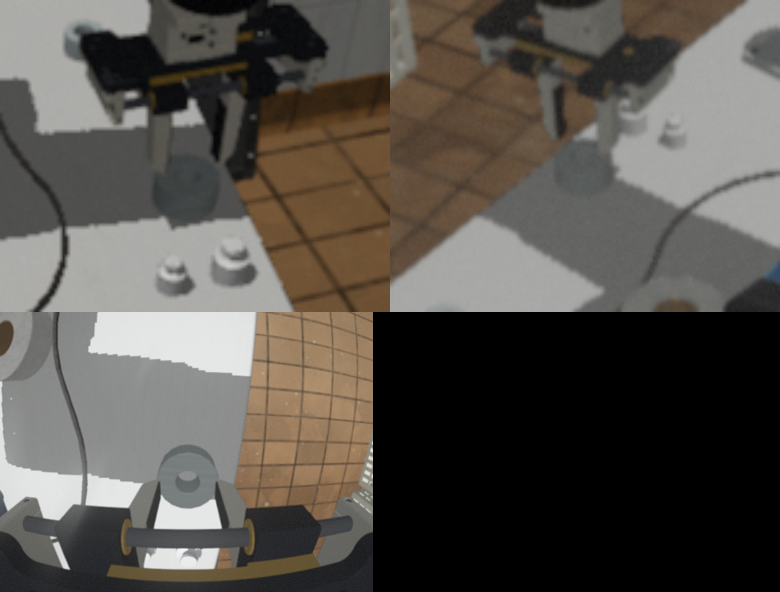

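Run:
```python
from h import *
S=robot.read_state();print(S["q"],S["force"])
for c in("wrist","side","scene"):
    W=wcloud()[1] if c=="wrist" else cloud(c)[1]
    F=W.reshape(-1,3);F=F[~np.isnan(F[:,0])]
    F=F[(abs(F[:,0]-.58)<.06)&(abs(F[:,1]+.02)<.06)]
    print(c)
    for z in np.arange(.008,.13,.01):
        p=F[abs(F[:,2]-z)<.005]
        if len(p): print(round(z,3),len(p),np.round(p[:,:2].min(0),3),np.round(p[:,:2].max(0),3),np.round(np.median(p,0),3))
```

```text
[-1.22718598e-01  2.27899675e-01  1.70892453e+00 -1.46026257e-06
  1.20481018e+00 -1.22733856e-01] [-1.38844722  0.15867499  0.21709394]
wrist
0.008 471 [ 0.531 -0.032] [0.606 0.019] [ 0.58  -0.     0.008]
0.018 559 [ 0.553 -0.032] [0.606 0.009] [ 0.58  -0.001  0.018]
0.028 5494 [ 0.553 -0.048] [0.609 0.009] [ 0.581 -0.016  0.03 ]
0.048 287 [ 0.545 -0.029] [ 0.618 -0.01 ] [ 0.558 -0.012  0.05 ]
0.058 594 [ 0.543 -0.028] [ 0.618 -0.01 ] [ 0.604 -0.011  0.058]
0.068 717 [ 0.542 -0.028] [ 0.619 -0.01 ] [ 0.558 -0.011  0.068]
0.078 843 [ 0.542 -0.028] [ 0.62 -0.01] [ 0.604 -0.011  0.078]
0.088 1051 [ 0.541 -0.028] [ 0.62 -0.01] [ 0.604 -0.011  0.088]
0.098 942 [ 0.544 -0.025] [ 0.618 -0.01 ] [ 0.558 -0.011  0.098]
0.108 734 [ 0.547 -0.029] [ 0.614 -0.01 ] [ 0.604 -0.011  0.107]
0.118 200 [ 0.549 -0.029] [ 0.611 -0.01 ] [ 0.556 -0.025  0.12 ]
0.128 486 [ 0.555 -0.031] [0.606 0.01 ] [ 0.605 -0.019  0.129]
side
0.008 88 [ 0.551 -0.05 ] [ 0.602 -0.009] [ 0.569 -0.043  0.008]
0.018 103 [ 0.552 -0.05 ] [ 0.606 -0.008] [ 0.575 -0.04   0.018]
0.028 318 [ 0.551 -0.05 ] [0.608 0.007] [ 0.58  -0.02
[... 710 characters left out ...]
8]
0.028 242 [ 0.55  -0.048] [0.608 0.011] [ 0.58  -0.015  0.03 ]
0.038 3 [ 0.556 -0.011] [0.594 0.   ] [ 0.581 -0.004  0.033]
0.048 27 [ 0.549 -0.027] [ 0.615 -0.009] [ 0.604 -0.014  0.049]
0.058 51 [ 0.541 -0.03 ] [ 0.619 -0.009] [ 0.603 -0.014  0.058]
0.068 52 [ 0.541 -0.029] [ 0.617 -0.009] [ 0.553 -0.013  0.068]
0.078 53 [ 0.54  -0.025] [ 0.619 -0.009] [ 0.602 -0.013  0.078]
0.088 59 [ 0.539 -0.026] [ 0.618 -0.008] [ 0.601 -0.013  0.088]
0.098 66 [ 0.538 -0.028] [ 0.62  -0.009] [ 0.602 -0.013  0.098]
0.108 55 [ 0.537 -0.03 ] [ 0.619 -0.008] [ 0.604 -0.013  0.108]
0.118 24 [ 0.538 -0.03 ] [ 0.619 -0.01 ] [ 0.607 -0.013  0.116]
0.128 19 [ 0.528 -0.03 ] [0.626 0.014] [ 0.604 -0.019  0.13 ]
```

All three cameras agree. The fingertips actually end around z≈0.044, though the reported TCP and the 11 mm tip offset put them at 0.005. So the gripper closed above the ring without touching it. I'll measure that offset properly.

Run:
```python
from h import *
for c in("wrist","side","scene"):
    W=wcloud()[1] if c=="wrist" else cloud(c)[1]
    F=W.reshape(-1,3);F=F[~np.isnan(F[:,0])]
    F=F[(abs(F[:,0]-.58)<.06)&(abs(F[:,1]+.02)<.02)&(F[:,2]>.035)&(F[:,2]<.2)]
    for n,p in(("L",F[F[:,0]<.58]),("R",F[F[:,0]>.58])):
        print(c,n,np.round(np.sort(p[:,2])[:12],4))
```

```text
wrist L [0.0438 0.0452 0.0452 0.0453 0.0456 0.0456 0.0456 0.0457 0.0457 0.0458
 0.0458 0.0458]
wrist R [0.0444 0.0446 0.0452 0.0453 0.0454 0.0454 0.0454 0.0456 0.0457 0.0458
 0.0458 0.0461]
side L [0.0431 0.0457 0.047  0.0481 0.0487 0.0501 0.0503 0.0506 0.0515 0.0525
 0.0528 0.0529]
side R [0.0458 0.046  0.0461 0.0463 0.0464 0.0465 0.0472 0.0474 0.0475 0.0478
 0.0487 0.0494]
scene L [0.0451 0.0475 0.0483 0.0496 0.0512 0.0516 0.0528 0.0535 0.0541 0.0543
 0.0549 0.0551]
scene R [0.0443 0.046  0.0461 0.0465 0.0473 0.0476 0.0479 0.0481 0.0483 0.0484
 0.0486 0.0487]
```

Fingertips measure TCP + 28.5 mm, with no sideways offset. I'll open, then go about 39 mm lower in two steps while watching the force.

move_arm(deltas=[0,0,0,0,0,0,1,0,0,0,0,0,0,1,0,0,0,0,0,0,1,0,0,0,0,0,0,1,0,0,0,0,0,0,1,0,0,0,0,0,0,1,0,0,0.01,0,0,0,1,0,0,0.02,0,0,0,1,0,0,0.028,0,0,0,1,0,0,0.03,0,0,0,1])

```text
t: 4.6
tool_pos: [0.5791, -0.0199, -0.0154]
orientation: [-2.22, -2.22, 0.002]
force: [0.4, -0.1, -0.3]
opening: 0.093
gripper_force: 0.0
```

move_arm(deltas=[0,0,0.005,0,0,0,1,0,0,0.009,0,0,0,1,0,0,0.009,0,0,0,1,0,0,0.009,0,0,0,0.5,0,0,0.009,0,0,0,0.5,0,0,0.009,0,0,0,0.5,0,0,0.009,0,0,0,0.5,0,0,0.009,0,0,0,0.5,0,0,0.009,0,0,0,0.5], squeeze=35)

```text
t: 5.72
tool_pos: [0.58, -0.02, -0.023]
orientation: [-2.221, -2.222, 0.0]
force: [-1.1, 0.4, 0.7]
opening: 0.0583
gripper_force: 35.0
```

Gripped at 58.3 mm with 35 N. Lifting so the ring's underside clears the rod tip.

move_arm(deltas=[0,0,-0.01,0,0,0,0.5,0,0,-0.03,0,0,0,0.5,0,0,-0.065,0,0,0,0.5,0,0,-0.105,0,0,0,0.5,0,0,-0.145,0,0,0,0.5,0,0,-0.18,0,0,0,0.5,0,0,-0.2,0,0,0,0.5,0,0,-0.212,0,0,0,0.5,0,0,-0.212,0,0,0,0.5])

```text
t: 6.85
tool_pos: [0.5801, -0.02, 0.1891]
orientation: [2.221, 2.221, 0.0]
force: [0.0, 1.1, -5.0]
opening: 0.0581
gripper_force: 35.0
```

move_arm(deltas=[-0.01,-0.004,0,0,0,0,0.5,-0.035,-0.014,0,0,0,0,0.5,-0.07,-0.028,0,0,0,0,0.5,-0.11,-0.043,0,0,0,0,0.5,-0.15,-0.059,0,0,0,0,0.5,-0.19,-0.075,0,0,0,0,0.5,-0.23,-0.091,0,0,0,0,0.5,-0.265,-0.104,0,0,0,0,0.5,-0.29,-0.114,0,0,0,0,0.5,-0.305,-0.12,0,0,0,0,0.5,-0.31,-0.122,0,0,0,0,0.5,-0.31,-0.122,0,0,0,0,0.5])

```text
t: 8.35
tool_pos: [0.458, -0.3295, 0.1885]
orientation: [-2.221, -2.221, -0.0]
force: [0.4, 0.7, -5.0]
opening: 0.0583
gripper_force: 35.0
```

```bash
cat > look.py <<'E'
from h import *
import sys
s=robot.read_state();print(s["t"],np.round(s["tool_pos"],4))
x,y,z=s["tool_pos"]
for c in("wrist","side","scene"):
    if c=="wrist": img,W,_=wcloud();ims=[img]
    else: img,W=cloud(c);ims.append(img)
    F=W.reshape(-1,3);F=F[~np.isnan(F[:,0])]
    r=F[(np.hypot(F[:,0]-.458,F[:,1]+.33)<.013)&(F[:,2]>.115)&(F[:,2]<.185)]
    if len(r)>5:
        print(c,"rod",len(r),np.round(np.median(r,0),4),"min",np.round(np.percentile(r,3,0),4),"max",np.round(np.percentile(r,97,0),4))
    zb=z+.023
    q=F[(np.hypot(F[:,0]-x,F[:,1]-y)<.045)&(F[:,2]>zb-.004)&(F[:,2]<zb+.034)]
    if len(q): print(c,"ring",len(q),np.round(q.min(0),4),np.round(q.max(0),4))
np.save("ims.npy",ims)
a,b,c=ims
save(sys.argv[1],np.hstack([cv2.resize(b[200:400,240:410],(390,459)),cv2.resize(c[80:240,280:410],(390,459))]))
E
python3 look.py p1.png
```

```text
8.35 [ 0.458  -0.3295  0.1885]
wrist rod 155 [ 0.4597 -0.3232  0.13  ] min [ 0.4532 -0.327   0.1159] max [ 0.4656 -0.3222  0.1437]
wrist ring 11036 [ 0.414  -0.3539  0.2112] [ 0.5021 -0.3002  0.2455]
side rod 266 [ 0.4562 -0.3346  0.1506] min [ 0.4524 -0.3367  0.1178] max [ 0.4637 -0.3284  0.1794]
side ring 1761 [ 0.4137 -0.3593  0.2109] [ 0.5023 -0.303   0.2453]
scene rod 115 [ 0.4574 -0.3246  0.1506] min [ 0.452  -0.3312  0.1178] max [ 0.4647 -0.3196  0.1836]
scene ring 475 [ 0.4141 -0.3589  0.2122] [ 0.502  -0.2969  0.2454]
```

View pics/p1.png

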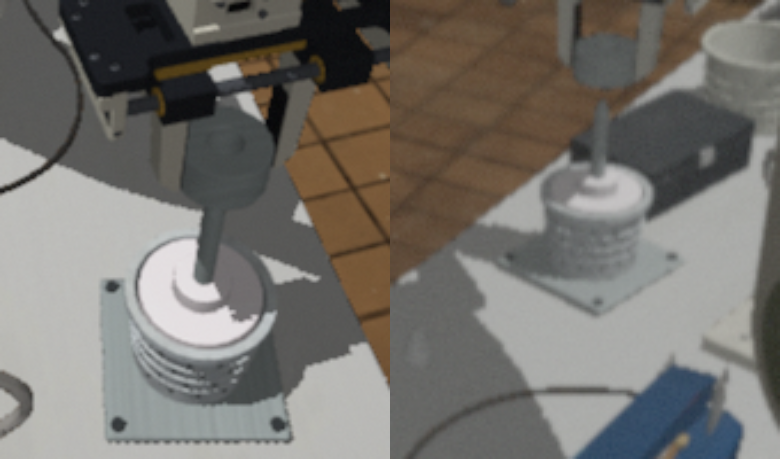

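The wide ring hangs level above the rod in both views: rod tip at (215,205) on the left and (600,105) on the right. I'll fit circles to the rod and ring to get the remaining offset.

```bash
cat > fit.py <<'E'
from h import *
from scipy.optimize import least_squares
def fit(p,r,c0): return least_squares(lambda c:np.hypot(*(p[:,:2]-c).T)-r,c0,loss="soft_l1",f_scale=.001).x
def run(R,H):
    s=robot.read_state();x,y,z=s["tool_pos"];zb=z+.023
    A=[];B=[]
    for c in("wrist","side","scene"):
        W=wcloud()[1] if c=="wrist" else cloud(c)[1]
        F=W.reshape(-1,3);F=F[~np.isnan(F[:,0])]
        r=F[(np.hypot(F[:,0]-.458,F[:,1]+.33)<.013)&(F[:,2]>.115)&(F[:,2]<.165)]
        q=F[(np.abs(F[:,0]-x)<R*.8)&(np.hypot(F[:,0]-x,F[:,1]-y)>R*.8)&(np.hypot(F[:,0]-x,F[:,1]-y)<R+.012)&(F[:,2]>zb+.002)&(F[:,2]<zb+H-.003)]
        if c!="wrist": r=r[np.random.permutation(len(r))[:80]];q=q[np.random.permutation(len(q))[:200]];A.append(r);B.append(q)
        for n,p,rr in(("rod",r,.007),("ring",q,R)):
            if len(p)>20: f=fit(p,rr,p[:,:2].mean(0));print(c,n,len(p),np.round(f,4),np.round(np.median(abs(np.hypot(*(p[:,:2]-f).T)-rr)),4))
    print("rod",np.round(fit(np.vstack(A),.007,[.458,-.33]),4),"ring",np.round(fit(np.vstack(B),R,[x,y]),4),np.round(s["tool_pos"],4))
if __name__=="__main__":
    import sys; run(float(sys.argv[1]),float(sys.argv[2]))
E
python3 fit.py .029 .030
```

```text
wrist rod 149 [ 0.4595 -0.3295] 0.0001
wrist ring 1256 [ 0.4581 -0.2752] 0.0032
side rod 80 [ 0.4596 -0.3291] 0.0003
side ring 200 [ 0.4482 -0.3823] 0.003
scene rod 80 [ 0.4591 -0.3299] 0.0009
scene ring 147 [ 0.4499 -0.2775] 0.0042
rod [ 0.4595 -0.3293] ring [ 0.4592 -0.3291] [ 0.4584 -0.3291  0.1889]
```

Ring (0.459,-0.329) and rod (0.4595,-0.3293) are within 1 mm of each other. I'll shift 1 mm in x and descend.

move_arm(deltas=[0,0.001,0,0,0,0,0.5,0,0.001,0.01,0,0,0,0.5,0,0.001,0.02,0,0,0,0.5,0,0.001,0.03,0,0,0,0.5,0,0.001,0.04,0,0,0,0.5,0,0.001,0.05,0,0,0,0.5,0,0.001,0.06,0,0,0,0.5,0,0.001,0.06,0,0,0,0.5])

```text
t: 9.65
tool_pos: [0.4584, -0.3294, 0.1276]
orientation: [-2.22, -2.22, 0.0]
force: [0.3, -0.2, -4.8]
opening: 0.0583
gripper_force: 35.0
```

move_arm(deltas=[0,0,0.01,0,0,0,0.5,0,0,0.02,0,0,0,0.5,0,0,0.03,0,0,0,0.5,0,0,0.037,0,0,0,0.5,0,0,0.041,0,0,0,0.5,0,0,0.041,0,0,0,0.5])

```text
t: 10.4
tool_pos: [0.4589, -0.3299, 0.0876]
orientation: [-2.221, -2.221, 0.0]
force: [-0.2, -0.1, -4.8]
opening: 0.0584
gripper_force: 35.0
```

move_arm(deltas=[0,0,0.001,0,0,0,0.5,0,0,0.002,0,0,0,0.5,0,0,0.003,0,0,0,0.5,0,0,0.003,0,0,0,0.5])

```text
t: 10.9
tool_pos: [0.459, -0.3299, 0.0849]
orientation: [-2.221, -2.221, 0.0]
force: [-0.4, -0.4, -5.7]
opening: 0.0585
gripper_force: 35.0
```

move_arm(deltas=[0,0,0.0005,0,0,0,0.5,0,0,0.001,0,0,0,0.5,0,0,0.001,0,0,0,0.5])

```text
t: 11.28
tool_pos: [0.459, -0.3299, 0.0839]
orientation: [-2.221, -2.221, 0.0]
force: [-1.4, -0.5, -4.5]
opening: 0.058
gripper_force: 35.0
```

move_arm(deltas=[0,0,0.0005,0,0,0,0.5,0,0,0.001,0,0,0,0.5,0,0,0.001,0,0,0,0.5])

```text
t: 11.65
tool_pos: [0.459, -0.33, 0.083]
orientation: [2.221, 2.221, 0.0]
force: [-0.3, 0.9, -3.3]
opening: 0.0585
gripper_force: 35.0
```

move_arm(deltas=[0,0,0.0005,0,0,0,0.5,0,0,0.0005,0,0,0,0.5])

```text
t: 11.9
tool_pos: [0.4591, -0.33, 0.083]
orientation: [2.221, 2.221, -0.0]
force: [-3.0, 3.0, 3.6]
opening: 0.0585
gripper_force: 35.0
```

move_arm(deltas=[0,0,0.0005,0,0,0,0.5,0,0,0.0005,0,0,0,0.5])

```text
t: 12.15
tool_pos: [0.4591, -0.3301, 0.083]
orientation: [2.221, 2.221, -0.0]
force: [-5.2, 4.3, 8.5]
opening: 0.058
gripper_force: 35.0
```

Force rose from -5 to +8.5 N at exactly the seated height (underside 0.106), so the ring is on the hub. Releasing and rising straight up.

move_arm(deltas=[0,0,0,0,0,0,1,0,0,0,0,0,0,1,0,0,0,0,0,0,1,0,0,0,0,0,0,1,0,0,0,0,0,0,1,0,0,-0.01,0,0,0,1,0,0,-0.035,0,0,0,1,0,0,-0.07,0,0,0,1,0,0,-0.1,0,0,0,1,0,0,-0.12,0,0,0,1,0,0,-0.12,0,0,0,1])

```text
t: 13.52
tool_pos: [0.4599, -0.3308, 0.204]
orientation: [2.219, 2.219, 0.0]
force: [0.1, -0.3, -0.1]
opening: 0.0928
gripper_force: 0.0
```

Run:
```python
from h import *
a,A=cloud("side");b,B=cloud("scene")
for W in(A,B):
    F=W.reshape(-1,3);p=F[(np.hypot(F[:,0]-.4595,F[:,1]+.3293)<.045)&(F[:,2]>.129)&(F[:,2]<.145)&(np.hypot(F[:,0]-.4595,F[:,1]+.3293)>.012)]
    print(len(p),np.round(p.min(0),4),np.round(p.max(0),4),np.round(np.median(p[:,2]),4))
    for n,x,y,z in(("narrow",.562,.2265,.026),):
        p=F[(np.hypot(F[:,0]-x,F[:,1]-y)<.04)&(F[:,2]>z-.005)&(F[:,2]<z+.006)];print(n,np.round((p.min(0)+p.max(0))/2,4))
save("p2.png",np.hstack([cv2.resize(a[200:400,240:410],(390,459)),cv2.resize(b[80:240,280:410],(390,459))]))
```

```text
765 [ 0.4303 -0.3598  0.1291] [ 0.4876 -0.3014  0.1383] 0.135
narrow [0.5628 0.2271 0.0247]
171 [ 0.4302 -0.3568  0.1292] [ 0.4861 -0.2981  0.1419] 0.1356
narrow [0.562  0.2267 0.0255]
```

View pics/p2.png

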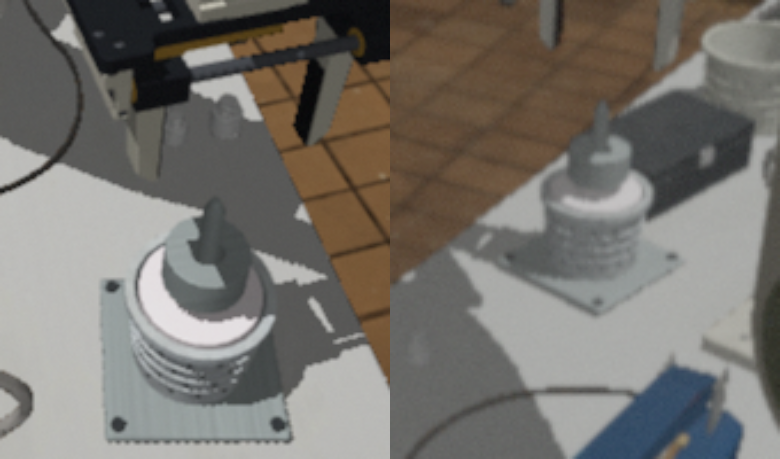

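The wide ring sits flat on the hub with its top at 0.136, centred on the rod: (205,255) left, (600,160) right. Next is the narrow ring.

move_arm(deltas=[0.015,0.003,0,0,0,0,1,0.05,0.009,0,0,0,0,1,0.1,0.018,0,0,0,0,1,0.15,0.028,0,0,0,0,1,0.2,0.037,0,0,0,0,1,0.25,0.046,0,0,0,0,1,0.3,0.055,0,0,0,0,1,0.35,0.065,0,0,0,0,1,0.4,0.074,0,0,0,0,1,0.45,0.083,0,0,0,0,1,0.49,0.091,0,0,0,0,1,0.52,0.096,0,0,0,0,1])

```text
t: 15.12
tool_pos: [0.5536, 0.1926, 0.2004]
orientation: [-2.218, -2.222, 0.003]
force: [0.2, -0.6, -0.6]
opening: 0.0931
gripper_force: 0.0
```

move_arm(deltas=[0.02,0.004,0.02,0,0,0,1,0.035,0.007,0.06,0,0,0,1,0.037,0.007,0.1,0,0,0,1,0.037,0.007,0.12,0,0,0,1,0.037,0.007,0.12,0,0,0,1])

```text
t: 15.75
tool_pos: [0.56, 0.2262, 0.0792]
orientation: [-2.22, -2.219, 0.007]
force: [0.1, -0.4, 0.3]
opening: 0.0931
gripper_force: 0.0
```

Run:
```python
from h import *
img,W,s=wcloud();save("w3.png",img)
print(s["t"],np.round(s["tool_pos"],4),robot.recognise("wrist","narrow_centre")[:1])
F=W.reshape(-1,3);p=F[(np.hypot(F[:,0]-.562,F[:,1]-.227)<.05)&(F[:,2]>.019)&(F[:,2]<.032)]
print(len(p),(p.min(0)+p.max(0))/2,np.ptp(p,0),np.median(p,0))
```

```text
15.75 [0.56   0.2262 0.0792] [{'uv': [282.0, 224.1], 'confidence': 0.92}]
1555 [0.56355718 0.22676858 0.02394119] [0.0414184  0.04121077 0.009851  ] [0.56382312 0.22791784 0.02637745]
```

View pics/w3.png

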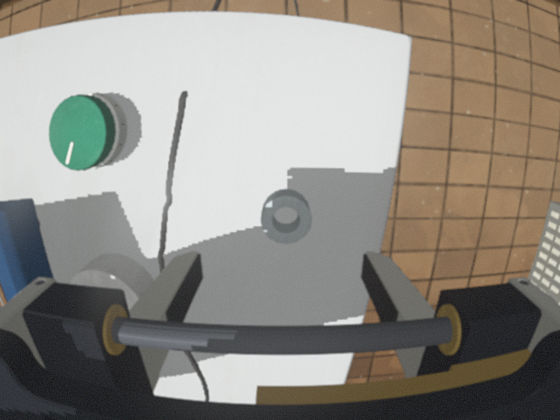

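The narrow ring (286,216) lies between the open fingers, and the cable and timer are clear. I'll shift 3 mm in x, go down and grip.

move_arm(deltas=[0,0.003,0.01,0,0,0,1,0,0.003,0.03,0,0,0,1,0,0.003,0.055,0,0,0,1,0,0.003,0.08,0,0,0,1,0,0.003,0.095,0,0,0,1,0,0.003,0.1,0,0,0,1,0,0.003,0.1,0,0,0,1])

```text
t: 16.73
tool_pos: [0.5651, 0.2271, -0.018]
orientation: [2.221, 2.221, 0.0]
force: [-0.2, -1.2, -0.0]
opening: 0.0931
gripper_force: 0.0
```

move_arm(deltas=[0,0,0.002,0,0,0,1,0,0,0.002,0,0,0,0.3,0,0,0.002,0,0,0,0.3,0,0,0.002,0,0,0,0.3,0,0,0.002,0,0,0,0.3,0,0,0.002,0,0,0,0.3,0,0,0.002,0,0,0,0.3,0,0,0.002,0,0,0,0.3], squeeze=25)

```text
t: 17.73
tool_pos: [0.5647, 0.227, -0.0201]
orientation: [-2.221, -2.221, 0.001]
force: [-1.5, -0.0, 1.4]
opening: 0.0419
gripper_force: 25.0
```

move_arm(deltas=[0,0,-0.01,0,0,0,0.3,0,0,-0.03,0,0,0,0.3,0,0,-0.065,0,0,0,0.3,0,0,-0.105,0,0,0,0.3,0,0,-0.145,0,0,0,0.3,0,0,-0.18,0,0,0,0.3,0,0,-0.2,0,0,0,0.3,0,0,-0.21,0,0,0,0.3,0,0,-0.21,0,0,0,0.3])

```text
t: 18.85
tool_pos: [0.565, 0.227, 0.1899]
orientation: [2.221, 2.221, 0.0]
force: [0.3, -0.0, -2.2]
opening: 0.0422
gripper_force: 25.0
```

move_arm(deltas=[-0.01,-0.002,0,0,0,0,0.3,-0.035,-0.007,0,0,0,0,0.3,-0.07,-0.013,0,0,0,0,0.3,-0.11,-0.021,0,0,0,0,0.3,-0.15,-0.028,0,0,0,0,0.3,-0.19,-0.036,0,0,0,0,0.3,-0.23,-0.043,0,0,0,0,0.3,-0.27,-0.051,0,0,0,0,0.3,-0.3,-0.057,0,0,0,0,0.3])

```text
t: 19.98
tool_pos: [0.5063, -0.0748, 0.1883]
orientation: [-2.221, -2.219, 0.003]
force: [0.5, -0.4, -1.5]
opening: 0.0419
gripper_force: 25.0
```

move_arm(deltas=[-0.035,-0.007,0,0,0,0,0.3,-0.075,-0.014,0,0,0,0,0.3,-0.115,-0.022,0,0,0,0,0.3,-0.155,-0.029,0,0,0,0,0.3,-0.19,-0.036,0,0,0,0,0.3,-0.22,-0.041,0,0,0,0,0.3,-0.24,-0.045,0,0,0,0,0.3,-0.252,-0.047,0,0,0,0,0.3,-0.256,-0.048,0,0,0,0,0.3,-0.256,-0.048,0,0,0,0,0.3,-0.256,-0.048,0,0,0,0,0.3])

```text
t: 21.35
tool_pos: [0.4603, -0.3282, 0.19]
orientation: [-2.22, -2.222, -0.0]
force: [0.3, -0.8, -1.8]
opening: 0.0418
gripper_force: 25.0
```

```bash
sed -i 's/>.115)&(F\[:,2\]<.165/>.14)\&(F[:,2]<.168/; s/z+.023/z+.020/' fit.py; python3 fit.py .021 .026; python3 look.py p3.png | head -1
```

```text
wrist rod 201 [ 0.4595 -0.3294] 0.0001
wrist ring 797 [ 0.4609 -0.3294] 0.0002
side rod 80 [ 0.4595 -0.3291] 0.0003
side ring 200 [ 0.4607 -0.3286] 0.0004
scene rod 45 [ 0.4595 -0.3294] 0.001
scene ring 72 [ 0.461  -0.3298] 0.0011
rod [ 0.4595 -0.3291] ring [ 0.4609 -0.3288] [ 0.4603 -0.3282  0.19  ]
21.5 [ 0.4603 -0.3285  0.1901]
```

View pics/p3.png

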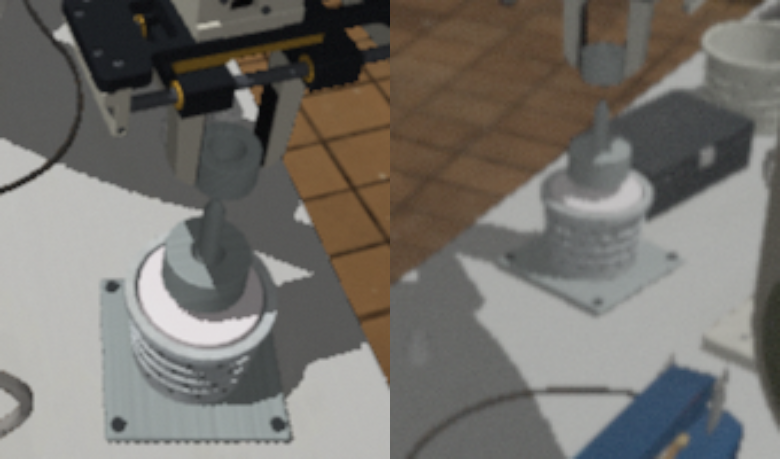

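The narrow ring hangs level above the rod tip at (213,205) on the left, and it needs -1.4 mm in x. Descending.

move_arm(deltas=[0,-0.0014,0,0,0,0,0.3,0,-0.0014,0.01,0,0,0,0.3,0,-0.0014,0.02,0,0,0,0.3,0,-0.0014,0.03,0,0,0,0.3,0,-0.0014,0.04,0,0,0,0.3,0,-0.0014,0.05,0,0,0,0.3,0,-0.0014,0.05,0,0,0,0.3])

```text
t: 22.52
tool_pos: [0.458, -0.3284, 0.1386]
orientation: [-2.22, -2.22, 0.0]
force: [0.3, -0.3, -1.1]
opening: 0.042
gripper_force: 25.0
```

move_arm(deltas=[0,0,0.007,0,0,0,0.3,0,0,0.014,0,0,0,0.3,0,0,0.018,0,0,0,0.3,0,0,0.02,0,0,0,0.3,0,0,0.02,0,0,0,0.3])

```text
t: 23.15
tool_pos: [0.4586, -0.3289, 0.1198]
orientation: [-2.221, -2.221, 0.0]
force: [-0.3, 0.7, -1.4]
opening: 0.0419
gripper_force: 25.0
```

move_arm(deltas=[0,0,0.001,0,0,0,0.3,0,0,0.002,0,0,0,0.3,0,0,0.002,0,0,0,0.3])

```text
t: 23.52
tool_pos: [0.4586, -0.3289, 0.1179]
orientation: [-2.221, -2.221, 0.0]
force: [-0.1, -0.4, -1.7]
opening: 0.0419
gripper_force: 25.0
```

move_arm(deltas=[0,0,0.0005,0,0,0,0.3,0,0,0.001,0,0,0,0.3,0,0,0.0015,0,0,0,0.3,0,0,0.0015,0,0,0,0.3])

```text
t: 24.02
tool_pos: [0.4586, -0.329, 0.1163]
orientation: [-2.221, -2.221, 0.0]
force: [0.4, -0.1, -1.8]
opening: 0.042
gripper_force: 25.0
```

move_arm(deltas=[0,0,0.0005,0,0,0,0.3,0,0,0.0007,0,0,0,0.3,0,0,0.0007,0,0,0,0.3])

```text
t: 24.4
tool_pos: [0.4586, -0.329, 0.1159]
orientation: [2.221, 2.221, -0.0]
force: [-0.1, -0.4, -0.5]
opening: 0.0421
gripper_force: 25.0
```

move_arm(deltas=[0,0,0.0005,0,0,0,0.3,0,0,0.0005,0,0,0,0.3])

```text
t: 24.65
tool_pos: [0.4587, -0.3291, 0.1159]
orientation: [2.221, 2.221, -0.0]
force: [-2.4, 3.3, 5.9]
opening: 0.0421
gripper_force: 25.0
```

move_arm(deltas=[0,0,0.0005,0,0,0,0.3,0,0,0.0005,0,0,0,0.3])

```text
t: 24.9
tool_pos: [0.4587, -0.3291, 0.1158]
orientation: [2.221, 2.221, -0.0]
force: [-3.5, 2.6, 8.8]
opening: 0.0418
gripper_force: 25.0
```

The narrow ring is resting on the wide one: force is +8.8 N with its underside at 0.136. Releasing and retreating straight up.

move_arm(deltas=[0,0,0,0,0,0,1,0,0,0,0,0,0,1,0,0,0,0,0,0,1,0,0,0,0,0,0,1,0,0,0,0,0,0,1,0,0,0,0,0,0,1,0,0,-0.01,0,0,0,1,0,0,-0.035,0,0,0,1,0,0,-0.07,0,0,0,1,0,0,-0.1,0,0,0,1,0,0,-0.12,0,0,0,1,0,0,-0.12,0,0,0,1])

```text
t: 26.4
tool_pos: [0.4595, -0.3297, 0.2368]
orientation: [2.219, 2.219, 0.0]
force: [-0.4, -0.1, -0.0]
opening: 0.0927
gripper_force: 0.0
```

Run:
```python
from h import *
a,A=cloud("side");b,B=cloud("scene")
for W in(A,B):
    F=W.reshape(-1,3);r=np.hypot(F[:,0]-.4595,F[:,1]+.3293)
    for z in(.162,.136):
        p=F[(r<.035)&(r>.012)&(abs(F[:,2]-z)<.004)];print(z,len(p),np.round(p.min(0),4),np.round(p.max(0),4),np.round(np.median(p[:,2]),4))
    p=F[(np.hypot(F[:,0]-.578,F[:,1]+.12)<.06)&(F[:,2]>.012)&(F[:,2]<.045)];print("cw",np.round(p.min(0),3),np.round(p.max(0),3))
save("p4.png",np.hstack([cv2.resize(a[200:400,240:410],(390,459)),cv2.resize(b[80:240,280:410],(390,459))]))
```

```text
0.162 324 [ 0.4378 -0.3516  0.1581] [ 0.4787 -0.31    0.1637] 0.161
0.136 400 [ 0.4305 -0.3591  0.1321] [ 0.4874 -0.305   0.14  ] 0.135
cw [ 0.519 -0.132  0.012] [ 0.596 -0.104  0.037]
0.162 65 [ 0.437  -0.3493  0.1581] [ 0.4792 -0.305   0.1655] 0.1616
0.136 95 [ 0.4298 -0.3474  0.1324] [ 0.4869 -0.2989  0.1399] 0.1363
cw [ 0.519 -0.13   0.012] [ 0.596 -0.099  0.038]
```

View pics/p4.png

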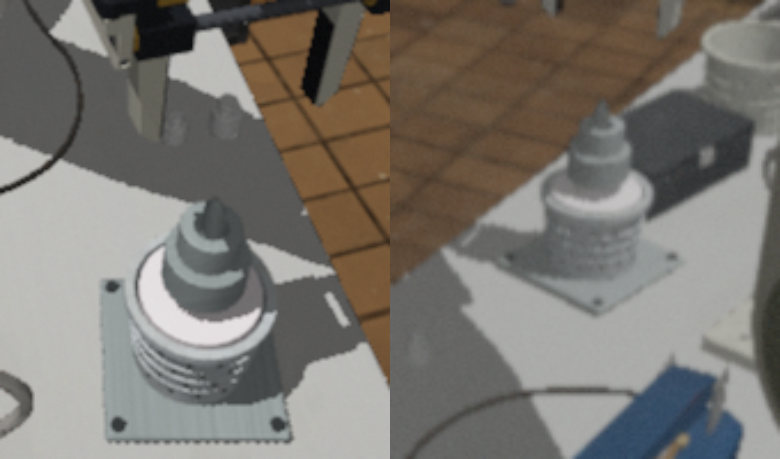

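Both rings lie flat on the rod: narrow top at 0.162 and wide top at 0.136, as expected. The check weights haven't moved and the gripper is clear, so I'm handing in.

```bash
python3 -c "
from plant import robot
print(robot.close_job())"
```

```text
the job is handed in; nothing more can be done
None
```

Job handed in at about 26.5 s: both rings lie flat on the rod, wide on the hub and narrow on top, each lowered until it touched down; the fingertips really sit about 28 mm behind the reported TCP (not 11 mm ahead), so the first grip closed above the wide ring without contact and I corrected for it.

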